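Feeding pause: pump off, feed, pump on

TASK

Feed the fish with the pump paused: with your fingertips push the wide rocker switch over to off, then press the long bar key on top of the automatic feeder all the way down and let it come up again, and then push the wide rocker back to on, fully over each time. Do not press the narrow lamp switch or the feeder's small round key, and do not pick up or push away the feeder or anything else on the shelf.

Things in the scene. Friction and masses are not known exactly. Their poses are not given: they have to be found in the camera images.
- pump_box: Pump switch: white box fixed to the shelf, 84 (x) x 64 (y) x 34 mm high, with a wide grey rocker on top, 64 x 46 mm, pivoting about y at mid-box. Origin: centre of underside, z up. The rocker is a shallow V: the pressed half lies level, 38 mm above the shelf; the other slopes up to 48 mm at its end. On end: +x, far from the robot, with a thin white rib; off end: -x, near the robot, plain.
- pump_rocker (a joint): Pump rocker angle, rad: 0 = on (its +x half level, as it starts), 0.32 = off (its -x half level). No spring: it stays where it is left, pushed over by about 2 N at 24 mm from the pivot, with firm stops at both ends.
- pump_off_end (a point): Point on the upper face of the rocker's off half, mid-width, 24 mm from the pivot (the place to push for off); moves with the rocker, about 7.5 mm from raised to level (38 mm above the shelf when level).
- pump_on_end (a point): The same point on the on half (the place to push for on).
- lamp_box: Lamp switch, to be left alone: as the pump switch but narrow, box 84 x 36 mm, 34 mm high, rocker 64 x 18 mm. Origin at the centre of its underside. Fixed to the shelf.
- lamp_off_end (a point): Point on the upper face of the raised half of the narrow lamp rocker, 24 mm from its pivot; not to be moved.
- feeder: Automatic feeder, loose, about 0.6 kg: white housing 110 (x) x 70 (y) x 60 mm high, a clear round food drum on its +x end (to 105 mm from the origin, 61 mm high). Origin: centre of the housing's underside, z up. On its black top, 60 mm up, midway across, are two grey keys: the long bar key 25 mm from the origin to +x (the drum side), the small round key 30 mm to -x.
- feed_key (a joint): Travel of the long bar key, m: 0 = up, 0.006 = fully down. Spring: starts at about 1 N, 4 N fully down, comes up by itself.
- feed_key_top (a point): Centre of the top face of the long bar key (16 mm along the feeder's x, 44 mm along its y; stands 8 mm above the top panel, 68 mm above the shelf when up).
- set_key (a joint): Travel of the small round key, m: 0 = up, 0.006 = fully down; not to be pressed.
- set_key_top (a point): Centre of the top face of the small round key, 14 mm diameter, 8 mm above the panel.
- feeding_ring: Bystander: loose red plastic ring lying flat, 84 mm outside diameter, 12 mm high. Origin at the centre of its underside.
- dropper_bottle: Bystander: loose small clear bottle with white cap, 34 mm diameter, 72 mm high, standing. Origin at the centre of its underside.
- tweezer: Bystander: loose steel tweezer lying flat, about 180 mm long along its x, 24 mm wide, 8 mm high. Origin at its middle, on the shelf.
- suction_holder: Bystander: loose grey suction-cup holder, 44 mm diameter cup face down, 38 mm high. Origin at the centre of its underside.

How it is judged:
By the outcome, as a careful person would: the job done as asked, in the order asked, and still so for the second after the job is handed in, with the robot touching nothing.
It also fails if it takes over 54 s, if anything falls off the work surface, if the arm or the gripper's body presses on something with over 40 N, if the wrist force passes 120 N, or if a joint passes its speed limit or range.

ROBOT

A 7-joint arm with a two-finger parallel gripper is mounted at the origin on the work surface. World frame = base frame: x ahead of the robot, y to its left, z up, the work surface at z = 0. Lengths are in mm, angles in rad, forces in N, time in s.
With the tool pointing down it reaches from about 400 to 850 mm from the base axis. Payload 10.4 kg.
Tool frame: the origin (TCP) lies on the centre line of the jaws, within the pads' length; the fingertips stand 19 mm ahead of it and the grasp point (between the pads) is the TCP; z points along the fingers, y is the line along which they close (so a half turn about z gives the same grasp; the last joint's range is limited). The gripper opens to 85 mm and grips with 20 to 120 N. Pads are 22 mm wide; open, the fingers measure 114 mm over their backs; the gripper's body (76 mm by 85 mm) begins 54 mm behind the grasp point. The pads swing forward as they close: fully open they stand 13 mm farther back than shut.
Start: joints at [-1.255, 0.332, -0.065, 1.46, 0.022, 1.35, -0.088], TCP at [207.71, 589.496, 250.338] pointing down, gripper open.
Joint ranges: [-2.6, 2.6], [-0.5, 2.12], [-1.47, 1.34], [0.16, 2.42], [-1.27, 4.41], [0.06, 2.06], [-2.6, 2.6]. Speed limits (rad/s): [2.22, 2.22, 2.79, 2.79, 3.14, 3.14, 3.14].

INTERFACE

Orientations are given as a unit quaternion [x, y, z, w].
In Python, from bench import robot gives the robot as it stands. The module is installed in compiled form; this text tells all that it offers.
- The arm moves only by the tool send_rows, never from a script. Its argument "commands" is a list of rows, each a list of 5 numbers: the shift along the tool's x, y, z in m, then the turn about the tool's z in rad, then the finger opening in m, from 0 to 0.0854. A call has 1 to 20 rows; each row is the pose to reach, as a shift and turn from the pose commanded when the call began, along the tool's axes at that moment; what a row does not reach only later rows make up. A row lasts 1/12 s, in which the tool goes at most 41.7 mm and 7.16 degrees, less where a joint would pass 70% of its speed; a pose out of reach is approached as far as the arm can. A call with a gripper value outside its range is refused whole. The fingers move at their own pace and stop on an object; "newtons" is the grip in N (left out, the last holds). Time passes only in rows, so rows that repeat a pose let the fingers close. It gives the time, the measured TCP pose, the force, the opening and the grip force at its end, in the units of the state.
- robot.sense(): the state, without advancing time (a new reading comes with each control period).
- robot.snapshot(name): name is "side" or "top" or "wrist"; returns a dict with "frame" (420x560x3 uint8, red, green, blue), "camera_matrix" (3x3 intrinsics, pixels), "k1" (the pictures are not rectified: a ray, as slopes to the right and down, at radius r is drawn at 1 + k1 r^2 times it, then the intrinsics apply), "position" and "rotation" of the camera in the world. Camera axes: x right, y down, z forward; pixel columns grow to the right and rows downward; lengths in mm; the calibration is good to about 2 mm. A picture is of the moment at which its call begins. There is no depth.
- robot.hand_in(): hands the job in; it is judged then, once.
The state is a dict: "clock": time; "qpos": joint angles; "qd": joint speeds; "joint_efforts": joint torques, N m; "ee_pos": TCP position; "tool_rot": TCP orientation; "wrist_force": force on the tool from outside, world axes, zero at the start; "torque": the same for the moment, N m; "gripper_width": finger opening in mm; "grip_force": force on a finger pad.
Only numpy, scipy, OpenCV 4.12 (cv2) and the standard library are available. Lean on these libraries where they do the work, as an engineer would, in place of code of your own. Each camera call takes 0.05 s, during which the arm holds its last target. There are 200 camera calls.

## Working session

There is one attempt and no reset: what is moved stays moved. The work goes in short steps, Python scripts to look and compute and a tool call to move; the robot and the scene stay as the last step left them, time stands still between calls to the robot, and variables do not carry over. Pictures are saved under pics/ and viewed, at most 10 in all, crops included, and the job is handed in when it is done.

Besides the shell and the picture viewer there is one more tool, called after "Request:" as name(argument=value, ...), one argument or row to a line, values as JSON. send_rows: Moves the arm, as the interface text tells. Its arguments: {"type":"object","properties":{"commands":{"type":"array"},"newtons":{"type":"number"}},"required":["commands"]}

```bash
mkdir -p pics; cat > h.py <<'E'
import numpy as np, cv2
from bench import robot
def snap(n,save=None):
    s=robot.snapshot(n)
    if save: cv2.imwrite(f'pics/{save}.png',cv2.cvtColor(s['frame'],cv2.COLOR_RGB2BGR))
    return s
def ray(s,u,v):
    K=np.array(s['camera_matrix']); k=s['k1']
    d=np.array([(u-K[0,2])/K[0,0],(v-K[1,2])/K[1,1]]); x=d.copy()
    for _ in range(30): x=d/(1+k*(x@x))
    return np.array(s['position']),np.array(s['rotation'])@np.array([x[0],x[1],1])
def plane(s,u,v,z):
    p,d=ray(s,u,v); return p+d*(z-p[2])/d[2]
def tri(a,b):
    (p,d),(q,e)=a,b; A=np.stack([d,-e],1); t=np.linalg.lstsq(A,q-p,rcond=None)[0]
    P,Q=p+d*t[0],q+e*t[1]; return (P+Q)/2,np.linalg.norm(P-Q)
E
python3 - <<'E'
from h import *
import pickle
S={n:snap(n,n+'0') for n in('side','top','wrist')}
pickle.dump(S,open('s0.pkl','wb'))
for n,s in S.items(): print(n,s['position'],np.round(s['rotation'],3).tolist(),s['k1'],np.array(s['camera_matrix'])[0])
print(robot.sense())
E
```

```text
side [223.93346705 449.7601156  701.80480164] [-0.291, 0.886, -0.342, 0.116] -0.026342421079532462 [465.79533931   0.         278.89216397]
top [ 452.00410918   25.43059226 1020.02225741] [-0.698, 0.713, -0.042, 0.044] -0.08879247201299807 [454.34774459   0.         277.71719816]
wrist [141.36839654 612.78689437 372.15029504] [0.808, 0.572, 0.081, 0.116] -0.0672230813205283 [371.4278471    0.         284.26473268]
{'clock': 0.15, 'qpos': array([-1.25460887,  0.33271745, -0.06471933,  1.46071408,  0.02161611,
        1.34991857, -0.08850558]), 'qd': array([ 9.68427442e-04, -2.65466995e-03,  1.89522286e-03, -8.41822937e-04,
       -6.17130410e-05, -1.39557230e-06, -2.62923478e-04]), 'joint_efforts': array([-1.56140286e-04, -6.25823951e+01,  4.84668917e-02, -3.91862011e+01,
        1.61664543e-02,  7.25226666e-03, -1.34089987e-05]), 'ee_pos': array([207.62274683, 589.23546046, 249.72091659]), 'tool_rot': array([ 1.68568784e-01,  9.85689750e-01, -5.27013358e-04, -6.23411567e-05]), 'wrist_force': array([-1.13024176, -0.41900208,  0.03555877]), 'torque': array([0.01747847, 0.03306536, 0.01643101]), 'grip_force': 0.0, 'gripper_width': 85.16055385002618}
```

View pics/top0.png

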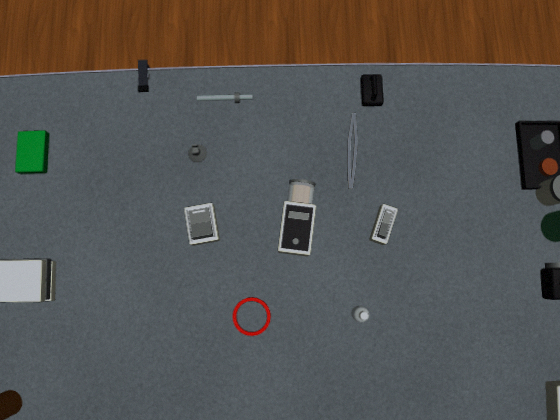

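View pics/side0.png

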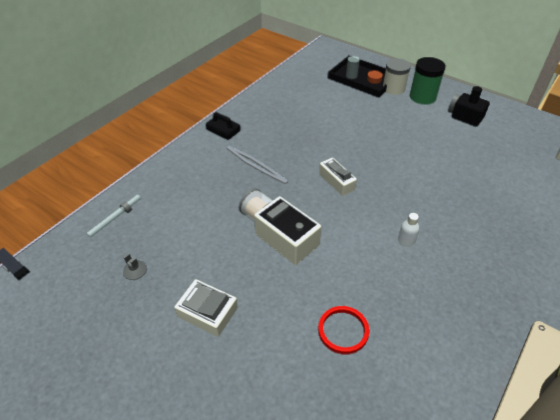

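The top view shows the pump box at (201,224), the feeder at (297,228) with its bar key at (299,216) and round key at (296,241), and the lamp at (385,224). In the side view the pump is at (206,305) and the bar key at about (278,210).

```bash
python3 - <<'E'
from h import *
import pickle
S=pickle.load(open('s0.pkl','rb'))
a=cv2.resize(S['top']['frame'][170:270,170:330],(800,500),interpolation=cv2.INTER_CUBIC)
cv2.imwrite('pics/topc.png',a[:,:,::-1])
b=cv2.resize(S['side']['frame'][180:340,160:340],(675,600),interpolation=cv2.INTER_CUBIC)
cv2.imwrite('pics/sidec.png',b[:,:,::-1])
E
```

```text
(no output)
```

View pics/topc.png

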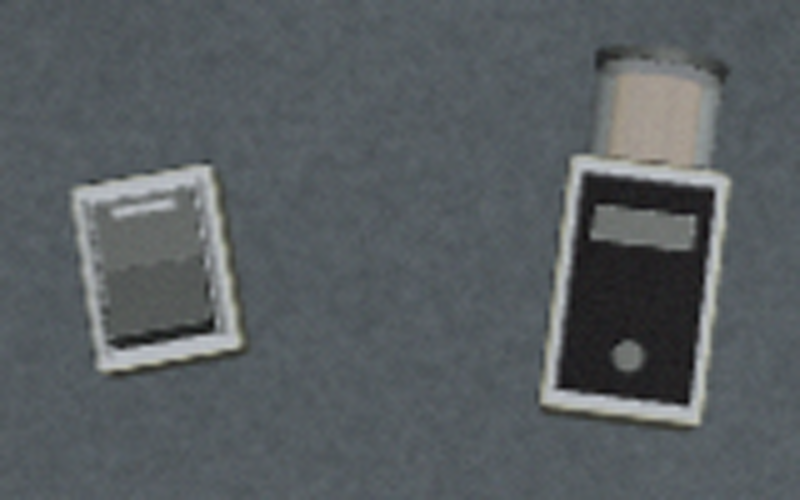

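View pics/sidec.png

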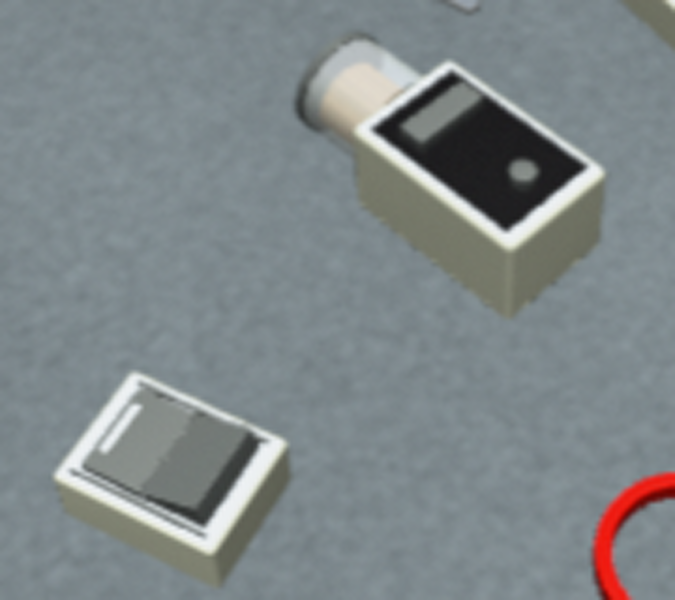

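The crops show every corner clearly. Pump box: the rib (on) end is at the top, and the off half is raised. The feeder's bar key is at crop (643,228) in top and (443,112) in side. I'll triangulate the corners and keys.

```bash
sed -i "s/np.array(s\['rotation'\])@/Rotation.from_quat(s['rotation']).as_matrix()@/; 1i from scipy.spatial.transform import Rotation" h.py; python3 - <<'E'
from h import *
import pickle
S=pickle.load(open('s0.pkl','rb'))
T=lambda c:ray(S['top'],(c[0]+.5)/5-.5+170,(c[1]+.5)/5-.5+170)
D=lambda c:ray(S['side'],(c[0]+.5)/3.75-.5+160,(c[1]+.5)/3.75-.5+180)
def g(name,ts,ds):
    P=[tri(T(t),D(d)) for t,d in zip(ts,ds)]
    for p,r in P: print(name,np.round(p,1),round(r,1))
    return np.array([p for p,r in P])
for n,ts,ds in [('pump',[(72,187),(210,165),(244,348),(100,372)],[(57,478),(135,373),(289,442),(218,553)]),
 ('feeder',[(575,157),(730,175),(698,425),(541,405)],[(357,128),(450,63),(604,170),(512,245)])]:
    P=g(n,ts,ds); ax=(P[0]+P[1]-P[2]-P[3])/2; ay=(P[0]+P[3]-P[1]-P[2])/2
    print(n,'centre',P.mean(0).round(1),'len',np.linalg.norm(ax),np.linalg.norm(ay),'yaw',np.degrees(np.arctan2(ax[1],ax[0])),np.degrees(np.arctan2(-ay[0],ay[1])))
g('bar',[(643,228)],[(443,112)]);g('round',[(628,356)],[(523,172)])
s=robot.sense(); print(Rotation.from_quat(s['tool_rot']).as_matrix().round(4).tolist())
E
```

```text
pump [606.6 232.1  28.9] 3.9
pump [615.5 171.   30.3] 2.1
pump [534.5 156.8  29.5] 1.3
pump [523.7 218.7  32.2] 4.5
pump centre [570.1 194.7  30.2] len 83.15808606764197 62.32054955382031 yaw 9.576134412416756 9.082081701637636
feeder [610.8  10.2  58.4] 2.0
feeder [602.2 -56.3  54.8] 1.7
feeder [495.6 -38.7  59.4] 0.5
feeder [504.8  27.1  61.2] 1.8
feeder centre [553.3 -14.4  58.5] len 107.81029913460415 66.76431282129613 yaw -9.215094082117227 -7.684973477229912
bar [578.3 -17.8  66.4] 2.1
round [524.4 -10.   65.2] 1.8
[[-0.9432, 0.3323, -0.0003], [0.3323, 0.9432, -0.001], [-0.0001, -0.0011, -1.0]]
```

Pump: centre (570,195), yaw 9.3°, size 83x62. Feeder bar key: (578,-18). Both match the given sizes. Next I move above the pump's off end (546,191), closing the fingers and aligning the tool.

Request:
send_rows(
  commands=[
    [-0.015,-0.009,0,-0.05,0],
    [-0.045,-0.026,0,-0.1,0],
    [-0.075,-0.044,0,-0.15,0],
    [-0.105,-0.061,0.005,-0.2,0],
    [-0.136,-0.079,0.01,-0.25,0],
    [-0.166,-0.097,0.015,-0.3,0],
    [-0.196,-0.114,0.02,-0.35,0],
    [-0.226,-0.132,0.025,-0.4,0],
    [-0.256,-0.149,0.03,-0.45,0],
    [-0.286,-0.167,0.04,-0.5,0],
    [-0.316,-0.184,0.05,-0.5,0],
    [-0.346,-0.202,0.06,-0.5,0],
    [-0.376,-0.219,0.07,-0.5,0],
    [-0.406,-0.237,0.08,-0.5,0],
    [-0.436,-0.254,0.1,-0.5,0],
    [-0.452,-0.263,0.12,-0.5,0],
    [-0.452,-0.263,0.13,-0.5,0],
    [-0.452,-0.263,0.13,-0.5,0],
    [-0.452,-0.263,0.13,-0.5,0],
    [-0.452,-0.263,0.13,-0.5,0],
  ],
  newtons=30,
)

```text
clock: 1.82
ee_pos: [546.4, 192.8, 121.2]
tool_rot: [-0.081, 0.997, 0.001, 0.0]
wrist_force: [-0.3, 0.6, -0.0]
gripper_width: -0.4
grip_force: 0.0
```

```bash
cat > st.py <<'E'
from h import *
def st():
    s=robot.sense(); R=Rotation.from_quat(s['tool_rot']).as_matrix()
    print(round(s['clock'],2),np.round(s['ee_pos'],1),'F',np.round(s['wrist_force'],1),'w',round(s['gripper_width'],1),'xaxis',R[:,0].round(3),'y',R[:,1].round(3))
E
python3 - <<'E'
from st import *
st()
s=snap('wrist'); t=snap('side'); 
cv2.imwrite('pics/a.png',np.hstack([s['frame'][:,:400],t['frame'][100:,120:400].repeat(1,0) if 0 else cv2.copyMakeBorder(t['frame'][150:400,80:380],0,170,0,0,cv2.BORDER_CONSTANT)])[:,:,::-1])
E
```

```text
1.82 [546.4 192.8 121.2] F [-0.3  0.6 -0. ] w -0.4 xaxis [-0.987 -0.162 -0.001] y [-0.162  0.987  0.001]
```

View pics/a.png

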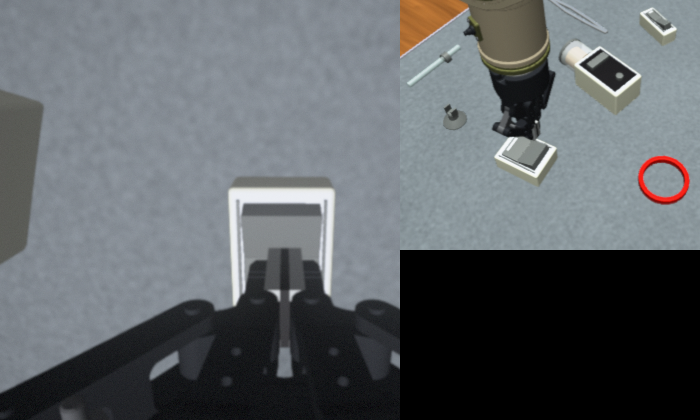

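The wrist view shows the closed fingers (x≈285) centred across the rocker (242–322), with the box's off-end top edge at row ~190. I cross-check this edge by casting its rays and sharpen the box height from the wrist and top views.

```bash
python3 - <<'E'
from st import *
import pickle
S=pickle.load(open('s0.pkl','rb'))
s=robot.snapshot('wrist')
T=lambda c:ray(S['top'],(c[0]+.5)/5-.5+170,(c[1]+.5)/5-.5+170)
for w,t in [((230,188),(100,372)),((334,188),(244,348))]:
    print(tri(ray(s,*w),T(t)),tri(T(t),T(t))[0]*0+plane(s,*w,34))
mid=(plane(s,230,188,34)+plane(s,334,188,34))/2
print('edge mid',mid,'centre',mid+42*np.array([.987,.162,0]))
st()
E
```

```text
(array([503.25568697, 181.7285795 , 189.15202484]), np.float64(25.525492531535388)) [535.16345428 158.49431334  34.        ]
(array([520.99942519, 178.6991661 ,  89.79086476]), np.float64(61.49013430725097)) [525.32265333 218.41871019  34.        ]
edge mid [530.2430538  188.45651176  34.        ] centre [571.6970538  195.26051176  34.        ]
1.97 [546.6 192.4 121.4] F [ 0.2  0.  -0.1] w 0.0 xaxis [-0.987 -0.162 -0.002] y [-0.162  0.987  0.001]
```

The box centre is confirmed: the wrist view's plane-cast gives (571.7,195.3) and triangulation gives (570.1,194.7). The tip is in place, so I press the off half gently.

Request:
send_rows(
  commands=[
    [0,0,0.015,0,0],
    [0,0,0.035,0,0],
    [0,0,0.045,0,0],
    [0,0,0.05,0,0],
    [0,0,0.052,0,0],
    [0,0,0.054,0,0],
    [0,0,0.056,0,0],
    [0,0,0.058,0,0],
    [0,0,0.06,0,0],
    [0,0,0.062,0,0],
    [0,0,0.062,0,0],
    [0,0,0.062,0,0],
  ],
)

```text
clock: 2.97
ee_pos: [546.8, 191.2, 58.3]
tool_rot: [-0.081, 0.997, 0.0, 0.0]
wrist_force: [-0.5, -0.7, -0.5]
gripper_width: 0.0
grip_force: 0.0
```

Request:
send_rows(
  commands=[
    [0,0,0.001,0,0],
    [0,0,0.002,0,0],
    [0,0,0.003,0,0],
    [0,0,0.003,0,0],
    [0,0,0.003,0,0],
  ],
)

```text
clock: 3.38
ee_pos: [546.8, 191.2, 56.9]
tool_rot: [-0.08, 0.997, 0.0, 0.0]
wrist_force: [-8.7, -2.1, 17.9]
gripper_width: -0.1
grip_force: 8.8
```

The force reaches 18 N at TCP z 56.9, so the tip is at 38: the half is level on its stop. I press slightly more, retract and check.

Request:
send_rows(
  commands=[
    [0,0,0.001,0,0],
    [0,0,0.001,0,0],
    [0,0,-0.01,0,0],
    [0,0,-0.03,0,0],
    [0,0,-0.05,0,0],
    [0.02,0,-0.065,0,0],
    [0.05,0,-0.075,0,0],
    [0.08,0,-0.075,0,0],
    [0.08,0,-0.075,0,0],
    [0.08,0,-0.075,0,0],
  ],
)

```text
clock: 4.22
ee_pos: [466.9, 178.4, 130.7]
tool_rot: [-0.081, 0.997, 0.0, 0.0]
wrist_force: [1.2, 0.2, 0.7]
gripper_width: -0.0
grip_force: 0.0
```

```bash
python3 - <<'E'
from st import *
st()
s=snap('side')['frame'][180:360,140:380]; t=snap('top')['frame'][170:270,170:330]
cv2.imwrite('pics/b.png',np.hstack([cv2.resize(s,(400,300)),cv2.resize(t,(400,300))])[:,:,::-1])
E
```

```text
4.22 [466.9 178.4 130.7] F [1.2 0.2 0.7] w -0.0 xaxis [-0.987 -0.161 -0.001] y [-0.161  0.987  0.001]
```

View pics/b.png

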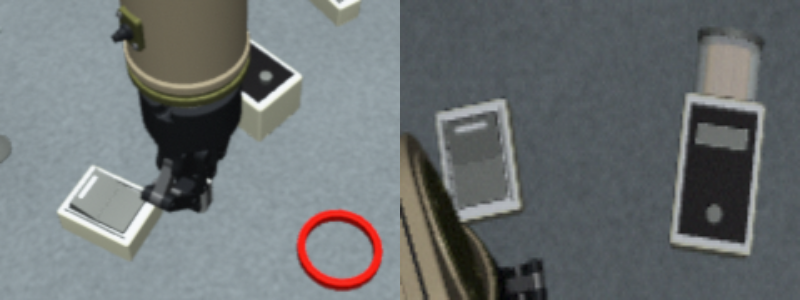

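Off is confirmed: the off half is flush and its dark gap is gone. Now I go above the bar key at (578,-18).

Request:
send_rows(
  commands=[
    [-0.006,-0.016,0,0.03,0],
    [-0.014,-0.038,0,0.07,0],
    [-0.022,-0.06,0,0.11,0],
    [-0.03,-0.082,0,0.15,0],
    [-0.038,-0.104,0,0.19,0],
    [-0.047,-0.126,0,0.23,0],
    [-0.055,-0.148,0,0.27,0],
    [-0.063,-0.17,0,0.31,0],
    [-0.071,-0.192,0,0.31,0],
    [-0.076,-0.206,0.01,0.31,0],
    [-0.078,-0.212,0.02,0.31,0],
    [-0.078,-0.212,0.02,0.31,0],
    [-0.078,-0.212,0.02,0.31,0],
    [-0.078,-0.212,0.02,0.31,0],
  ],
)

```text
clock: 5.48
ee_pos: [578.5, -17.2, 110.2]
tool_rot: [0.074, 0.997, 0.0, -0.0]
wrist_force: [-0.8, 0.2, 0.1]
gripper_width: -0.0
grip_force: 0.0
```

```bash
python3 - <<'E'
from st import *
st()
s=snap('wrist','c')
E
```

```text
5.48 [578.5 -17.2 110.2] F [-0.8  0.2  0.1] w -0.0 xaxis [-0.989  0.147  0.001] y [0.147 0.989 0.   ]
```

View pics/c.png

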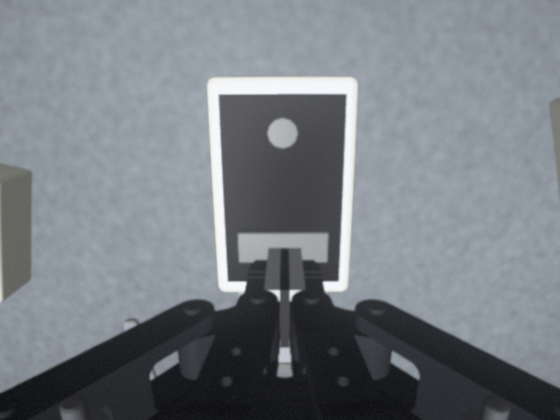

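The wrist view shows the bar key at (238–328, 233–263), centre (283,248), with the tips just over it, and the round key at (282,133). A quick plane-cast check follows.

```bash
python3 - <<'E'
from st import *
import pickle
S=pickle.load(open('s0.pkl','rb'))
s=snap('wrist')
T=lambda c:ray(S['top'],(c[0]+.5)/5-.5+170,(c[1]+.5)/5-.5+170)
for w,t in [((283,248),(643,228)),((282.5,133),(628,356))]:
    print(plane(s,*w,68).round(1),tri(ray(s,*w),T(t)))
E
```

```text
[580.  -17.9  68. ] (array([578.59297186, -17.37454348,  71.25592426]), np.float64(0.6524291634433766))
[525.8 -10.   68. ] (array([524.47341895,  -9.46322276,  78.13565947]), np.float64(0.9577845414973))
```

Request:
send_rows(
  commands=[
    [0,0,0.008,0,0],
    [0,0,0.016,0,0],
    [0,0,0.02,0,0],
    [0,0,0.022,0,0],
    [0,0,0.024,0,0],
    [0,0,0.026,0,0],
    [0,0,0.028,0,0],
    [0,0,0.029,0,0],
    [0,0,0.029,0,0],
    [0,0,0.029,0,0],
  ],
)

```text
clock: 6.42
ee_pos: [578.6, -18.3, 81.4]
tool_rot: [0.074, 0.997, 0.0, -0.0]
wrist_force: [-1.8, 0.9, 3.2]
gripper_width: -0.3
grip_force: 1.9
```

Request:
send_rows(
  commands=[
    [0,0,0.001,0,0],
    [0,0,0.002,0,0],
    [0,0,0.0025,0,0],
    [0,0,0.0025,0,0],
    [0,0,0.0025,0,0],
  ],
)

```text
clock: 6.83
ee_pos: [578.9, -18.3, 80.7]
tool_rot: [0.074, 0.997, 0.0, 0.0]
wrist_force: [-10.6, 1.0, 22.5]
gripper_width: 0.0
grip_force: 11.5
```

The key is bottomed: a hard 22 N rise at tip height 61.7. I lift straight up.

Request:
send_rows(
  commands=[
    [0,0,-0.003,0,0],
    [0,0,-0.01,0,0],
    [0,0,-0.025,0,0],
    [0,0,-0.04,0,0],
    [0,0,-0.052,0,0],
    [0,0,-0.052,0,0],
    [0,0,-0.052,0,0],
  ],
)

```text
clock: 7.42
ee_pos: [579.1, -18.3, 131.3]
tool_rot: [0.074, 0.997, 0.0, 0.001]
wrist_force: [-0.4, 0.2, -1.3]
gripper_width: -0.1
grip_force: 0.0
```

```bash
python3 - <<'E'
from st import *
st()
s=robot.sense();R=Rotation.from_quat(s['tool_rot']).as_matrix()
w=snap('wrist')
for p in [(594.5,199.)]: print((R.T@np.array([p[0]-s['ee_pos'][0],p[1]-s['ee_pos'][1],0])).round(1))
g=cv2.cvtColor(w['frame'],cv2.COLOR_RGB2GRAY)
m=((g>110)&(g<225)).astype(np.uint8)
# feeder/key state: bright blobs inside black panel
n,l,st_,c=cv2.connectedComponentsWithStats(m[:300,200:380].copy())
for i in range(1,n):
    if 300<st_[i,4]<6000: print(st_[i],c[i]+[200,0],plane(w,c[i][0]+200,c[i][1],68).round(1))
E
```

```text
7.42 [579.1 -18.3 131.3] F [-0.4  0.2 -1.3] w -0.1 xaxis [-0.989  0.148 -0.001] y [0.148 0.989 0.   ]
[1.700e+01 2.172e+02 1.000e-01]
[ 71 113  28  28 604] [284.20529801 126.56953642] [525.4 -10.3  68. ]
[  44  217   82   28 2239] [284.13443502 230.18981688] [579.3 -18.5  68. ]
```

The feeder hasn't moved: its keys plane-cast to the same places. Now I go above the pump's on end.

Request:
send_rows(
  commands=[
    [0.001,0.015,0,-0.03,0],
    [0.003,0.037,0,-0.07,0],
    [0.005,0.059,0,-0.11,0],
    [0.006,0.081,0,-0.15,0],
    [0.008,0.103,0,-0.19,0],
    [0.01,0.125,0,-0.23,0],
    [0.012,0.147,0,-0.27,0],
    [0.013,0.169,0,-0.31,0],
    [0.015,0.191,0.01,-0.31,0],
    [0.016,0.208,0.025,-0.31,0],
    [0.017,0.217,0.04,-0.31,0],
    [0.017,0.217,0.05,-0.31,0],
    [0.017,0.217,0.053,-0.31,0],
    [0.017,0.217,0.053,-0.31,0],
    [0.017,0.217,0.053,-0.31,0],
  ],
)

```text
clock: 8.72
ee_pos: [594.5, 197.2, 78.2]
tool_rot: [-0.08, 0.997, -0.0, 0.0]
wrist_force: [-0.2, -0.5, 0.5]
gripper_width: -0.2
grip_force: 0.0
```

Request:
send_rows(
  commands=[
    [0,0,0.005,0,0],
    [0,0,0.009,0,0],
    [0,0,0.012,0,0],
    [0,0,0.014,0,0],
    [0,0,0.016,0,0],
    [0,0,0.018,0,0],
    [0,0,0.02,0,0],
    [0,0,0.0215,0,0],
    [0,0,0.023,0,0],
    [0,0,0.023,0,0],
    [0,0,0.023,0,0],
  ],
)

```text
clock: 9.63
ee_pos: [594.3, 198.9, 56.8]
tool_rot: [-0.08, 0.997, 0.0, 0.0]
wrist_force: [-7.0, -2.3, 19.7]
gripper_width: 0.2
grip_force: 10.2
```

The on half is on its stop at the same height and force. I press a touch more, then retract clear.

Request:
send_rows(
  commands=[
    [0,0,0.001,0,0],
    [0,0,0.001,0,0],
    [0,0,-0.01,0,0],
    [0,0,-0.03,0,0],
    [0,0,-0.06,0,0],
    [0.03,0,-0.09,0,0],
    [0.06,0,-0.12,0,0],
    [0.095,0,-0.14,0,0],
    [0.13,0,-0.15,0,0],
    [0.15,0,-0.15,0,0],
    [0.15,0,-0.15,0,0],
    [0.15,0,-0.15,0,0],
  ],
)

```text
clock: 10.63
ee_pos: [445.2, 174.8, 205.1]
tool_rot: [-0.081, 0.997, 0.0, 0.0]
wrist_force: [0.2, -0.3, 0.3]
gripper_width: -0.1
grip_force: 0.0
```

```bash
python3 - <<'E'
from st import *
st()
s=snap('side')['frame'][180:360,140:380]; t=snap('top')['frame'][170:270,170:330]
cv2.imwrite('pics/d.png',np.hstack([cv2.resize(s,(400,300)),cv2.resize(t,(400,300))])[:,:,::-1])
E
```

```text
10.63 [445.2 174.8 205.1] F [ 0.2 -0.3  0.3] w -0.1 xaxis [-0.987 -0.162 -0.   ] y [-0.162  0.987  0.001]
```

View pics/d.png

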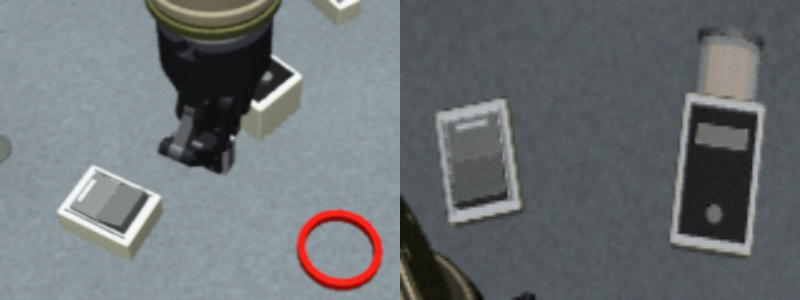

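The rocker is back on: the off half is raised with its dark gap, as at the start. The feeder is in place and the arm is clear.

```bash
python3 -c "
from bench import robot
print(robot.hand_in())"
```

```text
the job is handed in; nothing more can be done
None
```

Job handed in at about 10.6 s: the pump rocker went fully to off, the feeder's bar key was pressed to its stop and released, and the rocker went fully back to on; I never touched the lamp switch, the round key or anything else on the shelf, and the feeder did not shift.

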